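# Set the depth stop of the bottle capping press by feel

## Task

Set up the capping press for the bottle standing under its head. Press the lever down until it firms up on the bottle's cap, without forcing it, note how far the head has come down and let the lever come all the way back up. Then slide the depth stop on the rod up to that same depth, so that the head's lug would just land on it when the head reaches the cap, and let go; leave the bottle standing where it is and the other things undisturbed.

Things in the scene. Friction and masses are not known exactly. Their poses are not given: they have to be found in the camera images.
- press: White bench capping press, fixed. Base 250 x 190 x 18 mm, column 50 mm square, 278 mm tall at the back. Origin: underside of the base, below the head and bottle. Own -x is the front, where the lever sticks out; z up. On its -y side, 70 mm from the head's axis, stands a 12 mm depth rod (258 mm high, black end knob) with a 26 mm wide scale plate (marks every 10 mm) 18 mm behind it.
- pivot (a point): The lever's pivot: 246 mm above the bench, 75 mm behind the head's axis (press x = +75 mm, y = 0).
- lever (a joint): Hand lever, pressed down at its black grip. 0 = up, at rest, rising 0.35 rad above level towards the front; grows to 0.745 rad when pressed down. A spring lifts it when let go. Pressed freely it takes about 5 to 8 N at the grip; as the head lands on the cap this jumps by about 5 N and then climbs by about 0.8 N per mm of grip movement. Forcing it (above 40 N) harms the press.
- lever_grip (a point): Top of the lever's black round grip (26 mm diameter, 100 mm long, along the lever), mid-length, 200 mm from the pivot; about 326 mm above the bench at rest. Moves with the lever.
- head (a joint): How far the head has come down, in m: 0 with the lever up, at most 0.0548. Travel = 0.0735 m per rad of lever angle; the grip moves 2.7 times as far. Below it is a black sprung rubber pad 44 mm wide, underside 175 mm above the bench at rest; above the pad a steel lug reaches sideways round the depth rod, underside 191 mm above the bench at rest. It meets the cap after 20 to 53 mm.
- stop (a joint): Reading of the depth stop on the same scale, in m: how far its top face lies below the rest position of the lug's underside, so it is right when it equals the head's travel where the head firmed up. Grows downward, 0 to 0.11; starts low, deeper than the head can reach. Slides on the rod with about 5 N of drag and stays where it is left.
- stop_face (a point): Centre of the depth stop's upper face, on the rod's axis. The stop is a dark steel collar, 32 mm diameter, 24 mm tall, on the rod below the lug, with a black handle sticking out sideways (press -y).
- stop_grip (a point): Grip point on the stop's black handle, 70 mm out from the rod towards press -y, 12 mm below the stop's top face. The handle is a level bar along press y, 16 mm wide, 14 mm tall, 68 mm long, ending 22 mm beyond this point. Pinch it from above across its width and carry it straight up or down; it does not turn.
- bottle: The bottle to set up for: amber glass, 52 mm diameter, grey cap 38 mm wide, standing on the round table under the head. Origin: centre of its underside, z up. Its height with the cap is roughly 90 mm; the press finds it exactly.
- anvil: Round steel bottle table under the head, 66 mm wide, 8 mm thick with a low rim; fixed, but screwed to a different height for every job. Origin: centre of the underside of the disc, 8 mm below the bottle's underside.
- spare1: Another bottle of the same kind, standing on the bench; a bystander. Origin at its underside.
- spare2: Another bottle of the same kind, standing on the bench; a bystander. Origin at its underside.
- dishes: Stack of three clear culture dishes, 93 mm diameter, 44 mm tall; a bystander.
- tipbox: Pipette tip box, 122 x 84 x 71 mm; a bystander.
- pipette: White hand pipette lying down, about 250 mm long, 25 mm thick; a bystander.
- timer: Square bench timer, 70 x 70 x 25 mm; a bystander.
- wash: White plastic wash bottle, 68 mm diameter, 165 mm tall; a bystander.

How it is judged (in metres and radians):
On the way, in this order (a step that is already met when the one before it is completed fails the run):
1. the lever is pressed until the head bears on the bottle's cap (contact force between head and bottle above 4 N), for 0.1 s.
2. the lever is back up (value of joint lever below 0.05 rad), for 0.2 s.
3. the stop is set to the noted depth (z of stop_face in the frame of bottle between 0.102 and 0.112 m), for 0.2 s.
At the end, for the whole second after the job is handed in: The stop's top face is within 5 mm of where the lug's underside is when the head firms up on the cap; the lever is fully up (within 0.05 rad); the bottle stands upright (0.1 rad) and at rest within 12 mm of where it was (all of step 3 and value of joint lever below 0.05 rad and distance of bottle from where it was at the start of the episode below 0.012 m and angle between bottle's own z axis and vertical below 0.1 rad and linear speed of bottle below 0.02 m/s); the robot touches nothing.
It fails at once if the lever is forced: more than 40 N on it (contact force between anything else and lever above 40 N).
It fails at once if the bottle is knocked over (angle between bottle's own z axis and vertical above 0.4 rad).
It fails at once if a bystander is moved more than 30 mm (distance of any of spare1, spare2, dishes, tipbox, pipette, timer, wash from where it was at the start of the episode above 0.03 m).
It also fails if it takes over 58 s, if anything falls off the work surface, if the arm or the gripper's body presses on something with over 40 N, if the wrist force passes 120 N, or if a joint passes its speed limit or range.

## Robot

A 6-joint arm with a two-finger parallel gripper is mounted at the origin on the work surface. World frame = base frame: x ahead of the robot, y to its left, z up, the work surface at z = 0. Lengths are in mm, angles in rad, forces in N, time in s.
With the tool pointing down it reaches from about 350 to 875 mm from the base axis. Payload 4.2 kg.
Tool frame: the origin (TCP) lies between the finger pads; the fingertips stand 25 mm ahead of it and the grasp point (between the pads) lies 6 mm ahead of it; z points along the fingers, y is the line along which they close (so a half turn about z gives the same grasp; the last joint's range is limited). The gripper opens to 85 mm and grips with 20 to 120 N. Pads are 22 mm wide; open, the fingers measure 114 mm over their backs; the gripper's body (76 mm by 85 mm) begins 54 mm behind the grasp point. The pads swing forward as they close: fully open they stand 13 mm farther back than shut.
Start: joints at [-1.071, 0.385, 0.008, 0, -1.194, -0.259], TCP at [149.067, -606.942, 256.312] pointing down, gripper open.
Joint ranges: [-3.14, 3.14], [-1.21, 2.06], [-1.07, 1.41], [-3.16, 2.05], [-2.99, -0.16], [-3.1, 3.1]. Speed limits (rad/s): [2.79, 2.79, 3.14, 3.14, 3.14, 3.14].

## Interface

Orientations are given as a unit quaternion [x, y, z, w].
In Python, from bench import arm gives the robot as it stands.
- The arm moves only by the shell command python3 -m pendant 'ROWS'. ROWS is JSON, a list of rows, each a list of 7 numbers: the shift along the tool's x, y, z in m, then the turn, a rotation vector about the tool's x, y, z in degrees, then the finger opening in m, from 0 to 0.0854. In form: [[x, y, z, wx, wy, wz, fingers], ...]. A call has 1 to 12 rows; each row shifts and turns the commanded pose from where the row before left it, along the tool's axes as they then stand; what a row does not reach is not made up. A row lasts 1/10 s, in which the tool goes at most 50 mm and 8.59 degrees, less where a joint would pass 70% of its speed; a pose out of reach is approached as far as the arm can. A call is refused whole if a number of a shift passes 0.05 or a number of a turn 8.59, either way. A call with a gripper value outside its range is refused whole. The fingers move at their own pace and stop on an object; the grip force is fixed at half the most. Time passes only in rows, so rows that do not move let the fingers close. It gives the time, the measured TCP pose, the force, the opening and the grip force at its end, in the units of the state.
- arm.read_state(): the state, without advancing time (a new reading comes with each control period).
- arm.get_image(name): name is "scene" or "top" or "wrist"; returns a dict with "image" (480x640x3 uint8, red, green, blue), "fx", "fy", "cx", "cy" (pixels), "xyz" and "rotation" of the camera in the world. Camera axes: x right, y down, z forward; pixel columns grow to the right and rows downward; lengths in mm; the calibration is good to about 2 mm. A picture is of the moment at which its call begins. There is no depth.
- arm.job_done(): hands the job in; it is judged then, once.
The state is a dict: "clock": time; "joints": joint angles; "joint_vel": joint speeds; "joint_efforts": joint torques, N m; "position": TCP position; "ee_rot": TCP orientation; "contact_force": force on the tool from outside, world axes, zero at the start; "wrist_torque": the same for the moment, N m; "gripper_width": finger opening in mm; "grasp_force": force on a finger pad.
Only numpy, scipy, OpenCV 4.12 (cv2) and the standard library are available. Lean on these libraries where they do the work, as an engineer would, in place of code of your own. Each camera call takes 0.05 s, during which the arm holds its last target. There are 200 camera calls.

## Working session

There is one attempt and no reset: what is moved stays moved. The work goes in short steps, Python scripts to look and compute and a shell command to move; the robot and the scene stay as the last step left them, time stands still between calls to the robot, and variables do not carry over. Pictures are saved under pics/ and viewed, at most 10 in all, crops included, and the job is handed in when it is done.

```bash
ls; mkdir -p pics; python3 - <<'E'
from bench import arm
import cv2
for n in("scene","top"):
    d=arm.get_image(n);cv2.imwrite(f"pics/{n}0.png",d["image"][:,:,::-1])
    print(n,d["fx"],d["fy"],d["cx"],d["cy"],d["xyz"],d["rotation"])
print(arm.read_state())
E
```

```text
pics
scene 482.15938253216575 482.15938253216575 316.10533537675025 243.6987959547888 [1179.52946414 -131.87892878 1001.81053266] [ 0.70503175  0.61454673 -0.22904689 -0.26981488]
top 564.132593085506 564.132593085506 325.52657517677204 232.3740250249255 [ 330.05327242  -24.0399678  1732.3278907 ] [-0.70424877  0.70739186 -0.03695039  0.04759304]
{'clock': 0.1, 'joints': array([-1.07143905e+00,  3.85484421e-01,  6.78018954e-03, -4.51652614e-04,
       -1.19398148e+00, -2.58627447e-01]), 'joint_vel': array([-0.00067079, -0.00199317,  0.00239591,  0.00177871, -0.00135029,
        0.00093633]), 'joint_efforts': array([-3.85861240e-04, -3.93319237e+01,  1.88928705e+01,  4.19799417e+00,
       -2.59076071e-03, -1.44704675e-06]), 'position': array([ 148.93971351, -606.51834414,  255.33249574]), 'ee_rot': array([-1.19991743e-01,  9.92774418e-01,  9.55316224e-04, -1.54512716e-04]), 'contact_force': array([ 1.24823115,  0.07047404, -0.45584284]), 'wrist_torque': array([ 0.02097472, -0.01155312, -0.00829373]), 'grasp_force': 0.0, 'gripper_width': 85.36871088321928}
```

View pics/scene0.png

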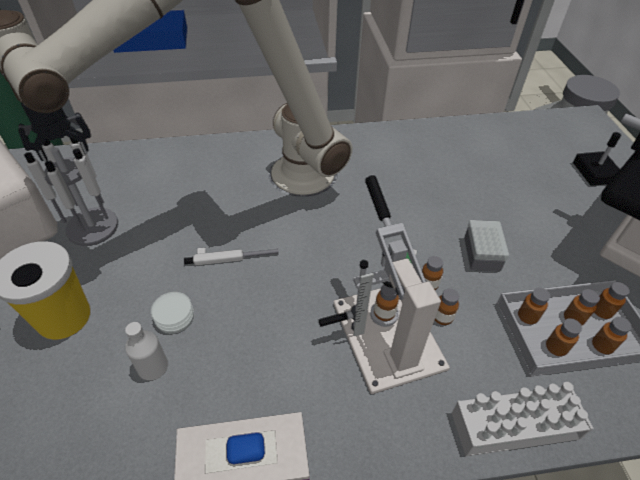

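View pics/top0.png

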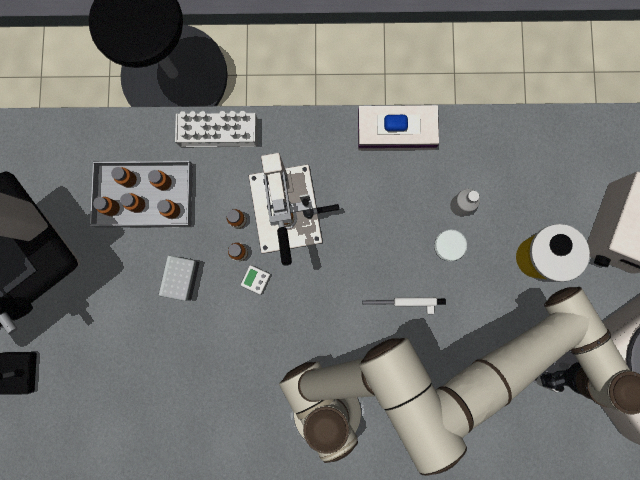

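The scene view shows the press with its lever at (375,185), the depth rod at (362,268) and the stop handle at (333,320). In the top view the grip is at (285,245) and the handle at (322,209). I'll zoom in for exact pixels.

```bash
python3 - <<'E'
import cv2,numpy as np
a=cv2.imread("pics/scene0.png")[170:395,305:465];b=cv2.imread("pics/top0.png")[148:272,240:350]
A=cv2.resize(a,None,fx=2.6,fy=2.6,interpolation=2);B=cv2.resize(b,None,fx=3.4,fy=3.4,interpolation=2)
o=np.zeros((590,795,3),np.uint8);o[:A.shape[0],:A.shape[1]]=A;o[:B.shape[0],418:418+B.shape[1]]=B
cv2.imwrite("pics/zoom.png",o);print(A.shape,B.shape)
E
```

```text
(585, 416, 3) (422, 374, 3)
```

View pics/zoom.png

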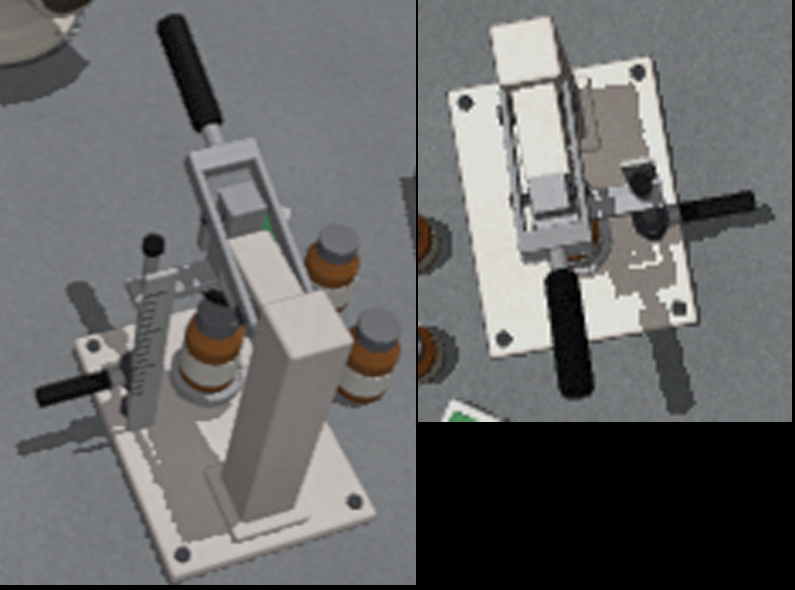

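```bash
cat > h.py <<'E'
import numpy as np
from scipy.spatial.transform import Rotation as R
from scipy.optimize import least_squares
C={"scene":(482.159,316.105,243.699,[1179.529,-131.879,1001.811],[0.70503175,0.61454673,-0.22904689,-0.26981488]),
"top":(564.1326,325.5266,232.374,[330.053,-24.04,1732.328],[-0.70424877,0.70739186,-0.03695039,0.04759304])}
def proj(n,p):
    f,cx,cy,t,q=C[n];c=R.from_quat(q).inv().apply(np.atleast_2d(p)-t);return c[:,:2]/c[:,2:]*f+[cx,cy]
def sc(u,v):return("scene",305+u/2.6,170+v/2.6)
def tp(u,v):return("top",240+(u-418)/3.4,148+v/3.4)
def pw(p,x,y,a):return R.from_euler('z',a).apply(p)+[x,y,0]
E
python3 - <<'E'
from h import *
L=lambda r:[75-r*np.cos(.35),0,246+r*np.sin(.35)]
def model(p):
    x,y,a,cx,s=p;k=[
    (tp(449,93),[cx+125,95,18]),(tp(652,58),[cx+125,-95,18]),(tp(697,322),[cx-125,-95,18]),(tp(491,357),[cx-125,95,18]),
    (sc(75,343),[cx-125,-95,18]),(sc(178,580),[cx+125,-95,18]),(sc(375,513),[cx+125,95,18]),
    (sc(153,245),[0,-70,255]),(tp(641,180),[0,-70,258]),
    (sc(172,18),L(250)),(sc(210,125),L(150)),(tp(577,393),L(250)),(tp(562,272),L(150)),
    (sc(40,396),[0,-162,s-12]),(tp(753,201),[0,-162,s-12])]
    return k
def res(p):
    return np.concatenate([proj(o[0],pw(q,*p[:3]))[0]-o[1:] for o,q in model(p)])
best=least_squares(res,[500,80,0.1,30,90],loss='soft_l1')
print(best.x.round(3));print(res(best.x).reshape(-1,2).round(1).tolist())
x=best.x[:3]
for n,p in dict(grip=[-112.9,0,328],stop=[0,-140,best.x[4]-12],head=[0,0,0]).items():print(n,pw(p,*x).round(1))
# implied positions of spares/timer are outside
from bench import arm
print(R.from_quat(arm.read_state()['ee_rot']).as_matrix().round(3))
E
```

```text
[5.79769e+02 1.21891e+02 1.68000e-01 3.50980e+01 9.17160e+01]
[[-1.3, -1.9], [-0.8, -2.0], [-0.3, -0.8], [-1.1, -0.5], [-1.1, -2.7], [-2.8, -2.0], [0.7, -0.6], [-0.5, -0.9], [-0.9, 0.0], [-1.6, -0.1], [-0.6, 0.4], [-0.7, -0.5], [-1.1, -0.1], [-2.0, 0.1], [-0.2, -0.9]]
grip [468.5 103.  328. ]
stop [603.2 -16.1  79.7]
head [579.8 121.9   0. ]
[[-0.971 -0.238 -0.001]
 [-0.238  0.971  0.002]
 [ 0.     0.002 -1.   ]]
```

```bash
python3 -m pendant '[[-0.0266,0.034,-0.012,0,0,0,0],[-0.0266,0.034,-0.012,0,0,0,0],[-0.0266,0.034,-0.012,0,0,0,0],[-0.0266,0.034,-0.012,0,0,0,0],[-0.0266,0.034,-0.012,0,0,0,0],[-0.0266,0.034,-0.012,0,0,0,0],[-0.0266,0.034,-0.012,0,0,0,0],[-0.0266,0.034,-0.012,0,0,0,0],[-0.0266,0.034,-0.012,0,0,0,0],[-0.0266,0.034,-0.012,0,0,0,0],[-0.0266,0.034,-0.012,0,0,0,0],[-0.0266,0.034,-0.012,0,0,0,0]]'
python3 -m pendant '[[-0.0266,0.034,0,0,0,0,0],[-0.0266,0.034,0,0,0,0,0],[-0.0266,0.034,0,0,0,0,0],[-0.0266,0.034,0,0,0,0,0],[-0.0266,0.034,0,0,0,0,0],[-0.0266,0.034,0,0,0,0,0],[0,0,0,0,0,0,0],[0,0,0,0,0,0,0]]'
python3 - <<'E'
from bench import arm
import cv2
d=arm.get_image("wrist");cv2.imwrite("pics/wrist1.png",d["image"][:,:,::-1]);print({k:v for k,v in d.items() if k!="image"});print(arm.read_state()["joints"],arm.read_state()["ee_rot"])
E
```

```text
clock: 1.3
position: [361.7, -132.8, 400.7]
ee_rot: [-0.12, 0.993, 0.0, 0.0]
contact_force: [-0.1, -0.7, 0.1]
gripper_width: -0.0
grasp_force: 0.0
clock: 2.1
position: [468.1, 102.3, 399.3]
ee_rot: [-0.121, 0.993, -0.0, -0.001]
contact_force: [-0.7, -1.6, 0.3]
gripper_width: -0.2
grasp_force: 0.0
{'fx': 413.5177803154512, 'fy': 413.5177803154512, 'cx': 316.13436718004897, 'cy': 240.17501812579712, 'xyz': array([397.01228057,  84.92836192, 516.27206841]), 'rotation': array([0.61005302, 0.77933753, 0.11246298, 0.08843306])}
[ 5.53970651e-01  5.85584430e-02 -6.50275129e-02 -5.35049053e-05
 -1.44863802e+00 -1.88357388e+00] [-1.20301159e-01  9.92737186e-01 -2.75663393e-04 -6.58982783e-04]
```

View pics/wrist1.png

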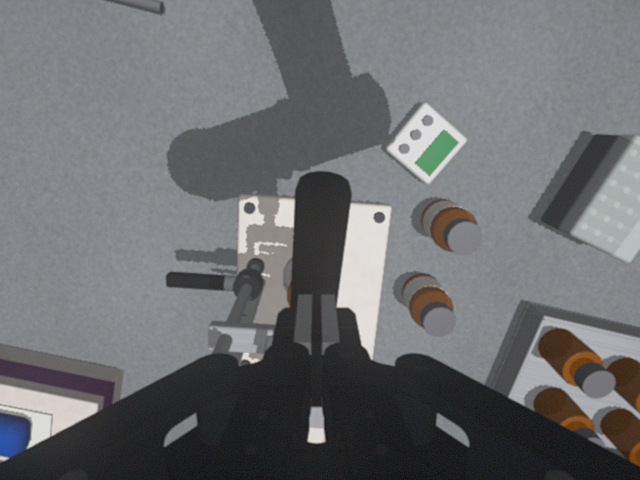

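The wrist view shows the closed fingers (318,300) lined up over the grip, whose front end is at (322,172), and the stop handle end at (167,280). Now I'll go down onto the grip.

```bash
python3 - <<'E'
from h import *
C["w"]=(413.518,316.134,240.175,[397.012,84.928,516.272],[0.61005302,0.77933753,0.11246298,0.08843306])
x=(579.77,121.89,.168);L=lambda r:[75-r*np.cos(.35),0,246+r*np.sin(.35)]
for p in(L(250),[0,-162,80],[0,-70,92],[-90,-95,18],[-90,95,18]):print(p,proj("w",pw(p,*x)).round(1))
E
python3 -m pendant '[[0,0,0.01,0,0,0,0],[0,0,0.01,0,0,0,0],[0,0,0.01,0,0,0,0],[0,0,0.005,0,0,0,0],[0,0,0.003,0,0,0,0],[0,0,0,0,0,0,0]]'
python3 -m pendant '[[0,0,0.004,0,0,0,0],[0,0,0.004,0,0,0,0],[0,0,0,0,0,0,0]]'
python3 -m pendant '[[0,0,0.004,0,0,0,0],[0,0,0.004,0,0,0,0],[0,0,0,0,0,0,0]]'
```

```text
[np.float64(-159.84317821184473), 0, np.float64(331.72445186386284)] [[325.1 180.9]]
[0, -162, 80] [[166.5 278.7]]
[0, -70, 92] [[246.2 288.5]]
[-90, -95, 18] [[237.5 194.7]]
[-90, 95, 18] [[392.6 206.1]]
clock: 2.75
position: [468.0, 101.4, 361.9]
ee_rot: [-0.12, 0.993, -0.0, -0.0]
contact_force: [-0.0, 0.1, 0.2]
gripper_width: 0.1
grasp_force: 0.0
clock: 3.05
position: [468.5, 101.7, 355.1]
ee_rot: [-0.12, 0.993, -0.0, 0.001]
contact_force: [-0.1, -0.0, 4.7]
gripper_width: 0.2
grasp_force: 2.4
clock: 3.35
position: [468.3, 101.6, 347.2]
ee_rot: [-0.12, 0.993, -0.0, 0.001]
contact_force: [-1.8, -0.6, 5.3]
gripper_width: -0.2
grasp_force: 2.5
```

```bash
python3 -m pendant '[[0,0,0.005,0,0,0,0],[0,0,0.005,0,0,0,0],[0,0,0.005,0,0,0,0],[0,0,0.005,0,0,0,0],[0,0,0.005,0,0,0,0],[0,0,0.005,0,0,0,0],[0,0,0.005,0,0,0,0],[0,0,0,0,0,0,0]]'
for i in 1 2; do :; done
python3 -m pendant '[[0,0,0.004,0,0,0,0],[0,0,0.004,0,0,0,0],[0,0,0,0,0,0,0]]'
python3 -m pendant '[[0,0,0.003,0,0,0,0],[0,0,0.003,0,0,0,0],[0,0,0,0,0,0,0]]'
```

```text
clock: 4.15
position: [467.8, 101.3, 311.8]
ee_rot: [-0.12, 0.993, -0.0, -0.0]
contact_force: [-2.2, -1.3, 5.8]
gripper_width: -0.1
grasp_force: 2.9
clock: 4.45
position: [467.6, 101.3, 303.8]
ee_rot: [-0.12, 0.993, -0.0, -0.0]
contact_force: [-3.4, -0.0, 7.1]
gripper_width: 0.4
grasp_force: 2.9
clock: 4.75
position: [467.4, 101.2, 297.7]
ee_rot: [-0.12, 0.993, -0.0, -0.001]
contact_force: [-3.1, -0.3, 5.9]
gripper_width: -0.2
grasp_force: 3.0
```

```bash
python3 -m pendant '[[0,0,0.003,0,0,0,0],[0,0,0.003,0,0,0,0],[0,0,0,0,0,0,0]]'
python3 -m pendant '[[0,0,0.003,0,0,0,0],[0,0,0.003,0,0,0,0],[0,0,0,0,0,0,0]]'
python3 -m pendant '[[0,0,0.003,0,0,0,0],[0,0,0.003,0,0,0,0],[0,0,0,0,0,0,0]]'
```

```text
clock: 5.05
position: [467.3, 101.2, 291.7]
ee_rot: [-0.12, 0.993, -0.0, -0.001]
contact_force: [-4.5, -0.6, 6.3]
gripper_width: -0.0
grasp_force: 3.1
clock: 5.35
position: [467.1, 101.1, 285.6]
ee_rot: [-0.12, 0.993, -0.0, -0.001]
contact_force: [-4.6, 0.9, 7.1]
gripper_width: 0.0
grasp_force: 3.2
clock: 5.65
position: [467.1, 101.1, 279.7]
ee_rot: [-0.12, 0.993, -0.0, -0.001]
contact_force: [-4.9, -0.3, 6.1]
gripper_width: 0.5
grasp_force: 3.4
```

```bash
python3 -m pendant '[[0,0,0.003,0,0,0,0],[0,0,0.003,0,0,0,0],[0,0,0,0,0,0,0]]'
python3 -m pendant '[[0,0,0.003,0,0,0,0],[0,0,0.003,0,0,0,0],[0,0,0,0,0,0,0]]'
python3 -m pendant '[[0,0,0.003,0,0,0,0],[0,0,0.003,0,0,0,0],[0,0,0,0,0,0,0]]'
```

```text
clock: 5.95
position: [467.2, 101.1, 273.7]
ee_rot: [-0.12, 0.993, -0.0, -0.001]
contact_force: [-5.6, -1.3, 5.8]
gripper_width: 0.1
grasp_force: 3.5
clock: 6.25
position: [467.2, 101.1, 267.7]
ee_rot: [-0.12, 0.993, -0.0, -0.001]
contact_force: [-3.9, -0.3, 6.1]
gripper_width: 0.2
grasp_force: 3.5
clock: 6.55
position: [467.4, 101.1, 261.7]
ee_rot: [-0.12, 0.993, -0.0, -0.001]
contact_force: [-4.1, -0.2, 7.8]
gripper_width: 0.2
grasp_force: 3.6
```

```bash
python3 -m pendant '[[0,0,0.003,0,0,0,0],[0,0,0.002,0,0,0,0],[0,0,0,0,0,0,0]]'
python3 -m pendant '[[0,0,0.003,0,0,0,0],[0,0,0.002,0,0,0,0],[0,0,0,0,0,0,0]]'
python3 -m pendant '[[0,0,0.003,0,0,0,0],[0,0,0.002,0,0,0,0],[0,0,0,0,0,0,0]]'
```

```text
clock: 6.85
position: [467.6, 101.2, 257.7]
ee_rot: [-0.12, 0.993, -0.0, -0.0]
contact_force: [-5.5, 0.1, 9.3]
gripper_width: 0.1
grasp_force: 4.8
clock: 7.15
position: [467.9, 101.2, 253.9]
ee_rot: [-0.121, 0.993, -0.0, 0.0]
contact_force: [-7.5, -0.5, 16.1]
gripper_width: 0.1
grasp_force: 8.3
clock: 7.45
position: [468.2, 101.3, 249.8]
ee_rot: [-0.121, 0.993, -0.0, 0.001]
contact_force: [-8.4, -0.2, 20.2]
gripper_width: -0.1
grasp_force: 10.2
```

The head firms up at TCP z ≈ 259 mm, so the fingertip is at 234 mm. With the lever geometry that is θ ≈ 0.485 rad, or about 35.5 mm of head travel. The stop face therefore belongs at z ≈ 155.5. Next I'll let the lever rise.

```bash
python3 -m pendant '[[0,0,-0.012,0,0,0,0],[0,0,-0.012,0,0,0,0],[0,0,-0.012,0,0,0,0],[0,0,-0.012,0,0,0,0],[0,0,-0.012,0,0,0,0],[0,0,-0.012,0,0,0,0],[0,0,-0.012,0,0,0,0],[0,0,-0.012,0,0,0,0],[0,0,-0.012,0,0,0,0],[0,0,-0.015,0,0,0,0],[0,0,-0.02,0,0,0,0],[0,0,-0.02,0,0,0,0]]'
python3 -m pendant '[[0,0,-0.01,0,0,-8.5,0],[0,0,0,0,0,-8.5,0],[0,0,0,0,0,-8.5,0],[0,0,0,0,0,-8.5,0],[0,0,0,0,0,-8.5,0],[0,0,0,0,0,-8.5,0],[0,0,0,0,0,-8.5,0],[0,0,0,0,0,-8.5,0],[0,0,0,0,0,-8.5,0],[0,0,0,0,0,-8.5,0],[0,0,0,0,0,0,0],[0,0,0,0,0,0,0]]'
python3 - <<'E'
from bench import arm
from h import *
s=arm.read_state();r=R.from_quat(s['ee_rot']);t=pw([0,-140,0],579.77,121.89,.168);t[2]=140
print(s['joints'].round(2),s['position'],t,r.as_matrix().round(3),r.inv().apply(t-s['position']).round(1))
E
```

```text
clock: 8.65
position: [466.3, 101.2, 408.5]
ee_rot: [-0.12, 0.993, -0.001, -0.003]
contact_force: [0.6, 0.6, 0.1]
gripper_width: 0.1
grasp_force: 0.0
clock: 9.85
position: [467.3, 101.4, 418.5]
ee_rot: [0.758, -0.652, -0.001, 0.001]
contact_force: [-0.0, -0.3, 0.3]
gripper_width: 0.0
grasp_force: 0.0
[ 0.55  0.06 -0.02 -0.   -1.5  -0.4 ] [467.2725555  101.41882731 418.47733814] [603.17951795 -16.13896243 140.        ] [[ 0.15  -0.989 -0.003]
 [-0.989 -0.15  -0.001]
 [ 0.     0.003 -1.   ]] [ 136.5 -117.7  278.1]
```

```bash
python3 -m pendant '[[0.0341,-0.0294,0,0,0,-1,0],[0.0341,-0.0294,0,0,0,0,0],[0.0341,-0.0294,0,0,0,0,0],[0.0341,-0.0294,0,0,0,0,0],[0,0,0,0,0,0,0],[0,0,0.05,0,0,0,0],[0,0,0.05,0,0,0,0],[0,0,0.05,0,0,0,0],[0,0,0.05,0,0,0,0],[0,0,0,0,0,0,0]]'
python3 - <<'E'
from bench import arm
import cv2
d=arm.get_image("wrist");cv2.imwrite("pics/wrist2.png",d["image"][:,:,::-1]);print({k:v for k,v in d.items() if k!="image"})
from h import *
C["w"]=(d["fx"],d["cx"],d["cy"],d["xyz"],d["rotation"])
x=(579.77,121.89,.168)
for p in([0,-162,80],[0,-94,80],[0,-70,92]):print(p,proj("w",pw(p,*x)).round(1))
E
```

```text
clock: 10.85
position: [601.2, -13.6, 211.5]
ee_rot: [0.764, -0.645, -0.006, 0.006]
contact_force: [0.1, -1.1, -0.2]
gripper_width: 0.2
grasp_force: 0.0
{'fx': 413.5177803154512, 'fy': 413.5177803154512, 'cx': 316.13436718004897, 'cy': 240.17501812579712, 'xyz': array([614.86362325, -85.1784748 , 328.09720306]), 'rotation': array([-0.08167906,  0.98598396,  0.14391095, -0.02130282])}
[0, -162, 80] [[308.5 198.6]]
[0, -94, 80] [[309.1 301. ]]
[0, -70, 92] [[309.3 343.1]]
```

View pics/wrist2.png

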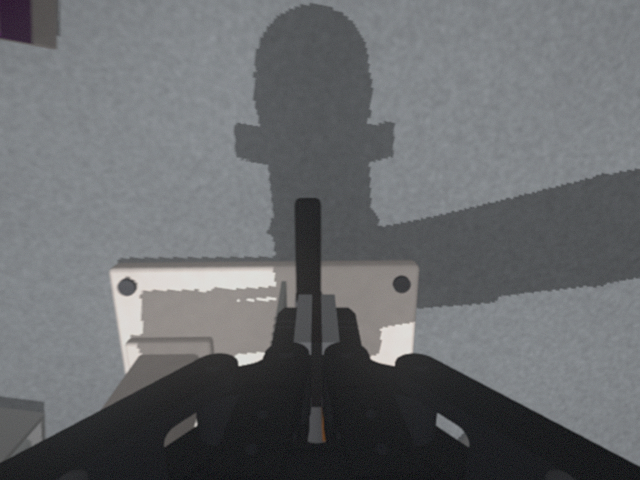

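The handle end is at (308,199), matching the prediction (308.5,198.6). Next I'll touch the handle's top with closed fingers to get its exact height.

```bash
python3 -m pendant '[[0.002,0,0.03,0,0,0,0],[0,0,0.03,0,0,0,0],[0,0,0.02,0,0,0,0],[0,0,0.008,0,0,0,0],[0,0,0,0,0,0,0],[0,0,0,0,0,0,0]]'
for k in a; do :; done
python3 -m pendant '[[0,0,0.003,0,0,0,0],[0,0,0,0,0,0,0]]'
python3 -m pendant '[[0,0,0.003,0,0,0,0],[0,0,0,0,0,0,0]]'
python3 -m pendant '[[0,0,0.003,0,0,0,0],[0,0,0,0,0,0,0]]'
```

```text
clock: 11.5
position: [608.7, -15.1, 134.0]
ee_rot: [0.765, -0.644, 0.002, -0.002]
contact_force: [0.3, -1.0, 0.6]
gripper_width: -0.1
grasp_force: 0.0
clock: 11.7
position: [607.4, -15.3, 129.3]
ee_rot: [0.765, -0.644, 0.0, -0.001]
contact_force: [0.2, -0.4, -0.0]
gripper_width: -0.2
grasp_force: 0.0
clock: 11.9
position: [606.8, -15.4, 125.1]
ee_rot: [0.765, -0.644, -0.0, 0.0]
contact_force: [-1.7, 0.6, 0.8]
gripper_width: -0.2
grasp_force: 0.0
clock: 12.1
position: [606.8, -15.4, 121.8]
ee_rot: [0.765, -0.644, -0.0, 0.0]
contact_force: [0.4, -0.2, 0.3]
gripper_width: 0.2
grasp_force: 0.0
```

```bash
python3 -m pendant '[[0.0,0.0035,0.003,0,0,0,0],[0,0,0.002,0,0,0,0],[0,0,0,0,0,0,0]]'
python3 -m pendant '[[0,0,0.002,0,0,0,0],[0,0,0,0,0,0,0]]'
python3 -m pendant '[[0,0,0.002,0,0,0,0],[0,0,0,0,0,0,0]]'
python3 -m pendant '[[0,0,0.002,0,0,0,0],[0,0,0,0,0,0,0]]'
```

```text
clock: 12.4
position: [603.2, -16.1, 116.9]
ee_rot: [0.765, -0.644, -0.0, 0.0]
contact_force: [-0.6, 0.5, 0.5]
gripper_width: -0.0
grasp_force: 0.0
clock: 12.6
position: [603.5, -16.0, 115.1]
ee_rot: [0.765, -0.644, -0.0, 0.0]
contact_force: [-0.5, 0.2, -0.9]
gripper_width: 0.0
grasp_force: 0.0
clock: 12.8
position: [603.4, -16.0, 113.0]
ee_rot: [0.765, -0.644, -0.0, 0.0]
contact_force: [0.4, 0.2, -1.0]
gripper_width: 0.2
grasp_force: 0.0
clock: 13.0
position: [603.8, -16.0, 111.5]
ee_rot: [0.765, -0.644, 0.0, -0.0]
contact_force: [-0.2, 0.5, 0.5]
gripper_width: 0.1
grasp_force: 0.6
```

```bash
python3 -m pendant '[[0,0,0.001,0,0,0,0],[0,0,0,0,0,0,0]]'
python3 -m pendant '[[0,0,0.001,0,0,0,0],[0,0,0,0,0,0,0]]'
```

```text
clock: 13.2
position: [603.8, -16.0, 110.7]
ee_rot: [0.765, -0.644, 0.0, -0.0]
contact_force: [-0.9, -0.0, 2.8]
gripper_width: -0.1
grasp_force: 1.7
clock: 13.4
position: [603.8, -16.0, 109.5]
ee_rot: [0.765, -0.644, 0.0, -0.0]
contact_force: [-0.6, -0.5, 4.0]
gripper_width: 0.0
grasp_force: 1.9
```

```bash
python3 -m pendant '[[0,0,-0.02,0,0,0,0],[0,0,-0.02,0,0,0,0.05],[0,0,0,0,0,0,0.05],[0,0,0,0,0,0,0.05],[0,0,0,0,0,0,0.05],[0,0,0.02,0,0,0,0.05],[0,0,0.02,0,0,0,0.05],[0,0,0.016,0,0,0,0.05],[0,0,0.01,0,0,0,0.05],[0,0,0,0,0,0,0.05],[0,0,0,0,0,0,0.05]]'
python3 -m pendant '[[0,0,0,0,0,0,0],[0,0,0,0,0,0,0],[0,0,0,0,0,0,0],[0,0,0,0,0,0,0],[0,0,0,0,0,0,0],[0,0,0,0,0,0,0]]'
```

```text
clock: 14.5
position: [603.8, -16.0, 83.3]
ee_rot: [0.765, -0.644, 0.0, 0.0]
contact_force: [-0.4, 0.5, 0.9]
gripper_width: 49.8
grasp_force: 0.0
clock: 15.1
position: [604.2, -15.9, 84.1]
ee_rot: [0.765, -0.644, 0.001, -0.001]
contact_force: [-0.3, 0.1, 4.3]
gripper_width: 15.1
grasp_force: 60.0
```

```bash
python3 -m pendant '[[0,0,-0.006,0,0,0,0],[0,0,-0.008,0,0,0,0],[0,0,-0.008,0,0,0,0],[0,0,-0.008,0,0,0,0],[0,0,-0.008,0,0,0,0],[0,0,-0.008,0,0,0,0],[0,0,-0.008,0,0,0,0],[0,0,-0.007,0,0,0,0],[0,0,-0.005,0,0,0,0],[0,0,0,0,0,0,0],[0,0,0,0,0,0,0],[0,0,0,0,0,0,0]]'
python3 - <<'E'
from bench import arm
import cv2,numpy as np
d=arm.get_image("scene")["image"][:,:,::-1][230:360,310:450]
cv2.imwrite("pics/s3.png",cv2.resize(d,None,fx=4.5,fy=4.5,interpolation=2))
E
```

```text
clock: 16.3
position: [604.1, -15.9, 149.7]
ee_rot: [0.765, -0.644, 0.0, -0.0]
contact_force: [4.1, 0.8, -2.1]
gripper_width: 14.8
grasp_force: 59.4
```

View pics/s3.png

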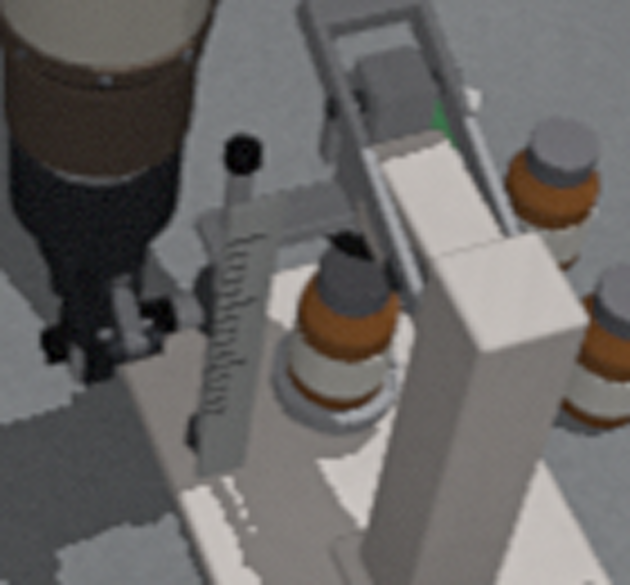

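The collar now sits high on the rod at about (205,290) in the crop, and the lever is up. I'll release, then check the height with a light touch.

```bash
python3 -m pendant '[[0,0,0,0,0,0,0.05],[0,0,0,0,0,0,0.05],[0,0,0,0,0,0,0.05],[0,0,-0.02,0,0,0,0.05],[0,0,-0.03,0,0,0,0.05],[0,0,-0.01,0,0,0,0],[0,0,0,0,0,0,0],[0,0,0,0,0,0,0],[0,0,0,0,0,0,0],[0,0,0.02,0,0,0,0],[0,0,0.01,0,0,0,0],[0,0,0,0,0,0,0]]'
python3 -m pendant '[[0,0,0.002,0,0,0,0],[0,0,0,0,0,0,0]]'
python3 -m pendant '[[0,0,0.001,0,0,0,0],[0,0,0,0,0,0,0]]'
```

```text
clock: 17.55
position: [602.0, -16.2, 176.4]
ee_rot: [0.765, -0.644, -0.002, 0.002]
contact_force: [-0.6, 0.6, -0.4]
gripper_width: 0.0
grasp_force: 0.0
clock: 17.75
position: [603.8, -16.0, 177.5]
ee_rot: [0.765, -0.644, 0.0, -0.0]
contact_force: [-0.0, -0.4, -0.6]
gripper_width: -0.4
grasp_force: 0.0
clock: 17.95
position: [603.7, -16.0, 176.7]
ee_rot: [0.765, -0.644, 0.0, -0.0]
contact_force: [-0.7, 0.7, -1.0]
gripper_width: 0.0
grasp_force: 0.0
```

```bash
python3 -m pendant '[[0,0,0.001,0,0,0,0],[0,0,0,0,0,0,0]]'
python3 -m pendant '[[0,0,0.001,0,0,0,0],[0,0,0,0,0,0,0]]'
```

```text
clock: 18.15
position: [603.6, -16.0, 175.4]
ee_rot: [0.765, -0.644, 0.0, -0.0]
contact_force: [-0.6, 0.2, -0.3]
gripper_width: 0.0
grasp_force: 0.0
clock: 18.35
position: [603.7, -16.0, 174.6]
ee_rot: [0.765, -0.644, 0.0, -0.0]
contact_force: [-0.7, -0.0, 2.0]
gripper_width: 0.2
grasp_force: 0.9
```

The touch came at TCP 175, so the face is at about 155 mm against a target of 155.5. I'll retreat and hand the job in.

```bash
python3 -m pendant '[[0,0,-0.01,0,0,0,0],[0,0,-0.03,0,0,0,0],[0,0,-0.05,0,0,0,0],[0,0,-0.05,0,0,0,0],[0,0,0,0,0,0,0],[0,0,0,0,0,0,0],[0,0,0,0,0,0,0]]'
python3 - <<'E'
from bench import arm
import cv2
cv2.imwrite("pics/s4.png",cv2.resize(arm.get_image("scene")["image"][:,:,::-1][170:395,305:465],None,fx=2.6,fy=2.6,interpolation=2))
E
```

```text
clock: 19.05
position: [602.9, -16.0, 313.3]
ee_rot: [0.765, -0.644, -0.001, 0.001]
contact_force: [-0.3, 0.9, -0.8]
gripper_width: 0.1
grasp_force: 0.0
```

View pics/s4.png

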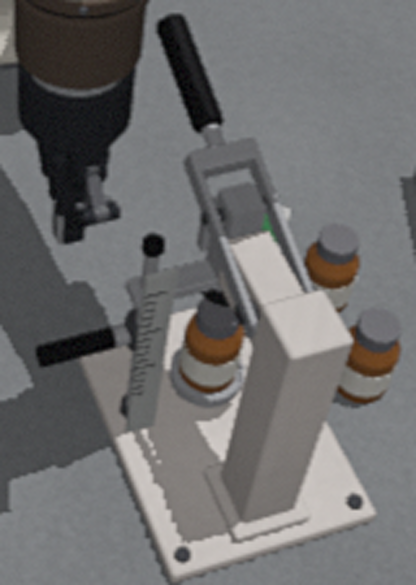

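The lever is back at its rest position with its tip at (172,18). The stop handle end is now at (40,352), the bottle stands where it was, and the gripper is clear.

```bash
python3 -c "
from bench import arm
print(arm.job_done())"
```

```text
the job is handed in; nothing more can be done
None
```

I set the depth stop at about 36 mm (face about 155 mm above the bench), against 35.5 mm of head travel when it firmed up on the cap. The lever is fully up, the bottle is where it was, the gripper is clear, and the job is handed in; no verdict was returned.

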